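# Lay out the plug-change kit on the squared mat

### The job

Move the plug-change kit from the cardboard sheet to the squared mat, beside the grease tin and the tape measure that already stand there (left, right, front and behind as the robot sees the bench): set the plug carton flat in the middle square, its length running from the grease tin towards the tape measure, and lay the spark plug lengthwise on top of it. Put the black tape roll in the square in front of the grease tin and the big bright nut in the square behind the tape measure. Centre each thing in its square (the spark plug on the carton) and leave the tin, the tape measure and the small rusty nut where they are.

Things in the scene. Friction and masses are not known exactly. Their poses are not given: they have to be found in the camera images.
- mat: Dark grey rubber layout mat, 260 x 320 x 3 mm, fixed flat on the bench, with thin white lines making 3 x 3 squares, each 80 mm (mat x) by 100 mm (mat y). Origin: centre of its underside; the top is 3 mm above. Mat x points away from the robot ('behind'), mat y to the robot's left, turned up to 0.15 rad. Square centres lie at mat x = -80, 0, +80 mm and mat y = -100, 0, +100 mm.
- grease_tin: Grease tin, 67 mm across, 58 mm high, upright, blue lid, red body; stands on the mat in the left or the right square of the middle row (which one varies). Origin: centre of its underside. Must stay where it is.
- tape_measure: Yellow tape measure, about 66 x 81 mm and 32 mm high, lying flat on the mat in the other end square of the middle row. Origin: centre of its underside. Must stay where it is.
- plug_carton: Closed spark plug carton, orange, white and black, 52 mm (own x) by 96 mm (own y) by 34 mm high, lying flat on a 2 mm thick sheet of brown cardboard on the bench (its underside at z = 2 mm at the start, like the other three things to be laid out); grasp it across the 52 mm. Origin: centre of its underside. 0.24 kg.
- spark_plug: Loose old spark plug, 64 mm long (own x), about 21 mm across, white and steel, lying on the cardboard sheet. Origin: under its middle, 10 mm below its axis, on the sheet at the start. 0.045 kg.
- tape_roll: Roll of black insulating tape lying flat on the cardboard sheet, a disc 68 mm across and 19 mm high. Origin: centre of its underside. 0.09 kg.
- big_nut: The big hexagon nut, bright steel, 24 mm across its flats (two of which face along own x), 27 mm across corners, 13 mm high, lying flat on the cardboard sheet. Origin: centre of its underside. 0.03 kg.
- small_nut: The small hexagon nut, rusty brown, 18 x 20 mm, 10 mm high, lying on the bench. Not part of the kit: must stay where it is. Origin: centre of its underside.
There are look-alikes about, which are no part of the job. Of the things that look like the tape_roll, the larger one is meant.

How it is judged:
By the outcome, as a careful person would: the job done as asked, in the order asked, and still so for the second after the job is handed in, with the robot touching nothing.
It also fails if it takes over 109 s, if anything falls off the work surface, if the arm or the gripper's body presses on something with over 40 N, if the wrist force passes 120 N, or if a joint passes its speed limit or range.

### The arm

A 6-joint arm with a two-finger parallel gripper is mounted at the origin on a cart in front of the work surface, level with it; the furniture and walls round the work are solid. World frame = base frame: x ahead of the robot, y to its left, z up, the work surface at z = 0. Lengths are in m, angles in rad, forces in N, time in s.
With the tool pointing down it reaches from about 0.3 to 0.875 m from the base axis. Payload 6.4 kg.
Tool frame: the origin (TCP) lies on the centre line of the jaws, within the pads' length; the fingertips stand 25 mm ahead of it and the grasp point (between the pads) lies 6 mm ahead of it (ctrl.tip_reach is the distance from the TCP to the fingertips, in m); z points along the fingers, y is the line along which they close (so a half turn about z gives the same grasp; the last joint's range is limited). The gripper opens to 85 mm and grips with 20 to 120 N. Pads are 22 mm wide; open, the fingers measure 114 mm over their backs; the gripper's body (76 mm by 85 mm) begins 54 mm behind the grasp point. The pads swing forward as they close: fully open they stand 13 mm farther back than shut.
Start: joints at [1.073, 0.181, 1.607, -0, 1.354, -0.206], TCP at [0.165, 0.551, 0.256] pointing down, gripper open.
Joint ranges: [-2.99, 2.99], [-0.89, 2.07], [0.3, 2.58], [-1.14, 4.28], [0, 2.63], [-3.12, 3.12]. Speed limits (rad/s): [2.57, 2.57, 3.01, 3.14, 3.14, 3.14].

### API

Orientations are given as a unit quaternion [w, x, y, z].
In Python, from bench import ctrl gives the robot as it stands.
- The arm moves only by the tool servo_tool, never from a script. Its argument "motion" is a list that holds one entry, the list of rows, each a list of 5 numbers: the shift along the tool's x, y, z in cm, then the turn about the tool's z in degrees, then the closure, from -1 (fully open) to 1 (shut). In form: [[[dx, dy, dz, twist, claw], ...]]. A call has 1 to 5 rows; each row is the pose to reach, as a shift and turn from the pose commanded when the call began, along the tool's axes at that moment; what a row does not reach only later rows make up. A row lasts 1/10 s, in which the tool goes at most 50 mm and 8.59 degrees, less where a joint would pass 70% of its speed; a pose out of reach is approached as far as the arm can. A call with a gripper value outside its range is refused whole. The fingers move at their own pace and stop on an object; the grip force is fixed at half the most. Time passes only in rows, so rows that repeat a pose let the fingers close. It gives the time, the measured TCP pose, the force, the opening and the grip force at its end, in the units of the state.
- ctrl.get_obs(): the state, without advancing time (a new reading comes with each control period).
- ctrl.camera(name): name is "side" or "top" or "wrist"; returns a dict with "pixels" (400x640x3 uint8, red, green, blue), "depth" (400x640 float32, m along the optical axis (not along the pixel's ray), 0 where there is no reading), "fx", "fy", "cx", "cy" (pixels), "R" (3x3) and "t" (3): a world point X has camera coordinates R X + t; the wrist camera has in their place "hand_eye" (4x4, takes a point from camera to tool coordinates, whose origin is the TCP and whose axes are the flange's). Camera axes: x right, y down, z forward; pixel columns grow to the right and rows downward; lengths in m; the calibration is good to about 2 mm. A picture is of the moment at which its call begins: read the wrist's pose just before it.
- ctrl.hand_in(): hands the job in; it is judged then, once.
The state is a dict: "time_s": time; "q": joint angles; "dq": joint speeds; "joint_efforts": joint torques, N m; "eef_pos": TCP position; "eef_rot": TCP orientation; "wrist_force": force on the tool from outside, world axes, zero at the start; "torque": the same for the moment, N m; "opening": opening from 0.0 (shut) to 1.0 (fully open); "grasp_force": force on a finger pad.
Only numpy, scipy, OpenCV 4.12 (cv2) and the standard library are available. Lean on these libraries where they do the work, as an engineer would, in place of code of your own. Each camera call takes 0.05 s, during which the arm holds its last target. There are 200 camera calls.

## Working session

There is one attempt and no reset: what is moved stays moved. The work goes in short steps, Python scripts to look and compute and a tool call to move; the robot and the scene stay as the last step left them, time stands still between calls to the robot, and variables do not carry over. Pictures are saved under pics/ and viewed, at most 16 in all, crops included, and the job is handed in when it is done.

Besides the shell and the picture viewer there is one more tool, called after ">>>" as name([rows], argument=value, ...), one row to a line, values as JSON. servo_tool: Moves the arm, as the interface text tells. Its arguments: {"type":"object","properties":{"motion":{"type":"array"}},"required":["motion"]}

```bash
ls; mkdir -p pics; python3 - <<'E'
from bench import ctrl
import cv2,numpy as np
o=ctrl.get_obs();print(o['time_s'],o['eef_pos'],o['eef_rot'],o['opening'],ctrl.tip_reach)
for n in ['top','side']:
    c=ctrl.camera(n);cv2.imwrite(f'pics/{n}0.png',c['pixels'][:,:,::-1]);np.savez(f'{n}0.npz',**c)
    print(n,c['fx'],c['cx'],c['cy'],c['R'],c['t'],(c['depth']>0).mean())
E
```

```text
pics
0.0 [0.16516231 0.55023821 0.25540565] [-2.94242233e-04  1.45362208e-01  9.89378125e-01 -8.17720158e-04] 0.9990988528859607 0.025
top 407.34991204056905 314.52460934767794 202.0974988042926 [[-0.00286844 -0.99999173  0.00288143]
 [-0.99400851  0.00253642 -0.10927325]
 [ 0.10926504 -0.00317761 -0.99400757]] [-0.13730136  0.49409372  1.29421208] 0.9960546875
side 361.8963689818955 320.71715020368197 199.31859134820976 [[ 0.97906393 -0.20304566  0.01436227]
 [-0.09691429 -0.52703108 -0.84430199]
 [ 0.17900122  0.82523372 -0.53567515]] [-4.90690032e-01  1.00170324e-04  1.24479601e+00] 0.996015625
```

View pics/top0.png

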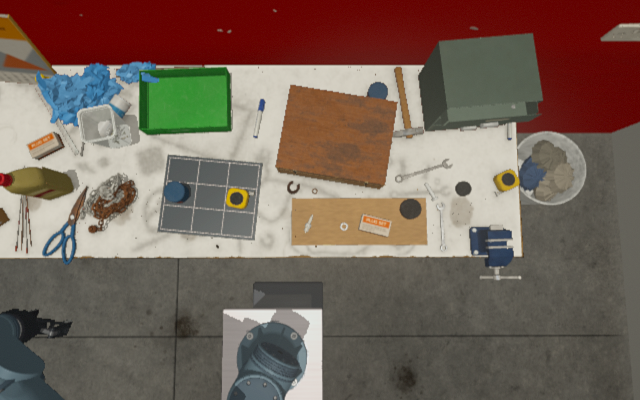

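View pics/side0.png

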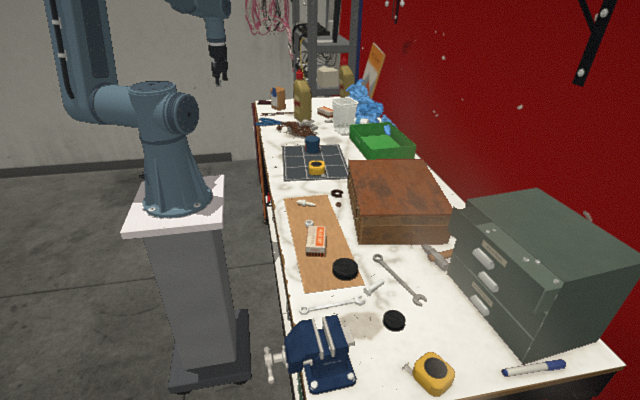

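The top view shows the mat at (211,197), with the tin on its left at (177,191) and the tape measure on its right at (237,198). The cardboard sheet holds the plug (309,224), bright nut (344,226), carton (376,224) and large roll (410,209). The rusty nut is at (315,190). The side view agrees; the small look-alike roll lies off the sheet.

```bash
cat > h.py <<'E'
import numpy as np,cv2
from scipy.spatial.transform import Rotation as Ro
def cam(name):
    from bench import ctrl
    o=ctrl.get_obs(); c=dict(ctrl.camera(name))
    if name=='wrist':
        q=np.array(o['eef_rot']);Rt=Ro.from_quat(q[[1,2,3,0]]).as_matrix();H=np.array(c['hand_eye'])
        Rc=Rt@H[:3,:3];p=Rt@H[:3,3]+o['eef_pos']; c['R']=Rc.T;c['t']=-Rc.T@p
    return c,o
def ray(c,uv,z):
    uv=np.atleast_2d(np.asarray(uv,float));R,t=c['R'],c['t']
    d=np.c_[(uv[:,0]-c['cx'])/c['fx'],(uv[:,1]-c['cy'])/c['fy'],np.ones(len(uv))]@R
    p=-R.T@t; return p+d*((z-p[2])/d[:,2])[:,None]
def cloud(c):
    v,u=np.mgrid[:c['depth'].shape[0],:c['depth'].shape[1]];D=c['depth'][...,None]
    P=np.dstack([(u-c['cx'])/c['fx'],(v-c['cy'])/c['fy'],np.ones(u.shape)])*D
    return (P-c['t'])@c['R']
def blobs(c,mask,z,amin=20):
    "contours -> minAreaRect on plane z: centre mm, size, angle of long side (deg, from x)"
    out=[]
    for k in cv2.findContours(mask.astype(np.uint8),cv2.RETR_EXTERNAL,cv2.CHAIN_APPROX_NONE)[0]:
        if cv2.contourArea(k)<amin: continue
        w=ray(c,k[:,0],z)[:,:2]*1000
        (cx,cy),(a,b),_=r=cv2.minAreaRect(w.astype(np.float32))
        B=cv2.boxPoints(r);e=[B[1]-B[0],B[2]-B[1]];L=max(e,key=np.linalg.norm)
        m=cv2.moments(k);uv=(m['m10']/m['m00'],m['m01']/m['m00'])
        out.append((np.round(uv,1),np.round([cx,cy],1),np.round(sorted([a,b]),1),round(float(np.degrees(np.arctan2(L[1],L[0]))%180),1),cv2.contourArea(k)))
    return out
E
python3 - <<'E'
from h import *
c=dict(np.load('top0.npz'));P=cloud(c)
def at(u,v):return np.round(np.median(P[v-1:v+2,u-1:u+2].reshape(-1,3),0)*1000)
for n,u,v in [('mat',211,197),('tin',177,191),('tm',237,198),('plug',309,224),('nut',344,226),('carton',376,224),('roll',410,209),('rusty',315,190),('box',340,140),('box front',330,175),('greenbox',145,130),('board',300,240),('bench',450,220),('vise',490,240),('darkC',293,187)]:print(n,at(u,v))
hsv=cv2.cvtColor(c['pixels'],cv2.COLOR_RGB2HSV);S,V=hsv[...,1],hsv[...,2]
win=lambda m,a,b,x,y:m&(np.arange(640)[None]>=a)&(np.arange(640)[None]<b)&(np.arange(400)[:,None]>=x)&(np.arange(400)[:,None]<y)
for q in [(145,270,145,245),(285,435,190,250)]:
    print('z>8mm' ,*blobs(c,win(P[...,2]>.010,*q),.02,8),sep='\n')
m=win((V<130),150,270,150,245);m=cv2.morphologyEx(m.astype(np.uint8),cv2.MORPH_CLOSE,np.ones((5,5)))
print('mat',*blobs(c,m,.003,500),sep='\n')
print('roll',*blobs(c,win(V<70,395,430,190,230),.02),sep='\n')
E
```

```text
mat [514. 203.   4.]
tin [527. 297.  60.]
tm [507. 111.  35.]
plug [ 423. -121.   15.]
nut [ 417. -235.    1.]
carton [ 422. -335.   38.]
roll [ 471. -450.   20.]
rusty [ 537. -140.    5.]
box [ 678. -218.  110.]
box front [ 568. -186.  110.]
greenbox [726. 409.  58.]
board [372. -91.   3.]
bench [ 436. -585.    1.]
vise [ 369. -672.  100.]
darkC [548. -67.  -1.]
z>8mm
(array([236.9, 198.3]), array([507.6, 115.5]), array([64.2, 72.2]), 78.5, 365.5)
(array([175.9, 192.4]), array([527.3, 313.9]), array([69.2, 79.2]), 89.9, 399.5)
z>8mm
(array([343.6, 226.4]), array([ 414.7, -232.4]), array([22.8, 23. ]), 134.6, 37.0)
(array([307.7, 225.2]), array([ 421. , -118.3]), array([17.2, 51.7]), 148.9, 43.5)
(array([374.7, 225.4]), array([ 418. , -333.3]), array([53.7, 99.7]), 75.7, 472.0)
(array([410.1, 208.9]), array([ 471.2, -449.7]), array([65.3, 65.8]), 178.5, 322.0)
(array([431.9, 194.5]), array([ 517.6, -523.1]), array([14.1, 36.3]), 22.1, 24.5)
mat
(array([210.1, 197.1]), array([515.6, 206.3]), array([258.6, 318.8]), 84.5, 7258.5)
roll
(array([410.2, 207.8]), array([ 472.8, -448.2]), array([55.6, 62.3]), 89.8, 168.5)
```

```bash
cat >> h.py <<'E'
def pose():
    from bench import ctrl
    o=ctrl.get_obs();q=np.array(o['eef_rot']);R=Ro.from_quat(q[[1,2,3,0]]).as_matrix()
    return np.array(o['eef_pos'])*1000,np.degrees(np.arctan2(R[1,1],R[0,1])),o
def way(targets,p=None,psi=None,mm=240,deg=42):
    "targets: (x,y,z mm,psi deg of tool y); prints call goals [cm,cm,cm,deg]"
    if p is None: p,psi,o=pose();print('at',np.round(p,1),round(psi,1),'t',o['time_s'],'open',round(o['opening'],3),'F',np.round(o['wrist_force'],1))
    for T in targets:
        d=np.array(T[:3])-p;a=T[3]-psi
        n=max(1,int(np.ceil(max(np.linalg.norm(d)/mm,abs(a)/deg))))
        for i in range(n):
            s=np.radians(psi);y=np.array([np.cos(s),np.sin(s)]);x=np.array([-y[1],y[0]])*1. 
            dd=d/n; print('  ',T,[round(float(v),2) for v in (x@dd[:2]/10,y@dd[:2]/10,-dd[2]/10)],round(-a/n,1))
            psi+=a/n
        p=np.array(T[:3],float)
E
python3 - <<'E'
from h import *
way([(450,200,300,-5.5)])
E
```

```text
at [165.2 550.3 255.5] 73.3 t 0.1 open 0.995 F [-1.1  0.7 -0.1]
   (450, 200, 300, -5.5) [-18.68, -12.68, -2.23] 39.4
   (450, 200, 300, -5.5) [-22.48, 2.06, -2.23] 39.4
```

>>> servo_tool([
  [[-3.7,-2.5,-0.5,8,-1],[-7.5,-5,-0.9,16,-1],[-11.2,-7.6,-1.3,24,-1],[-15,-10.1,-1.8,32,-1],[-18.7,-12.7,-2.2,39.4,-1]],
])

```text
time_s: 0.6
eef_pos: [0.3086, 0.3738, 0.2782]
eef_rot: [-0.0, 0.473, 0.881, -0.0]
wrist_force: [-0.1, 0.7, 0.0]
opening: 1.003
grasp_force: 0.0
```

>>> servo_tool([
  [[-4.5,0.4,-0.5,8,-1],[-9,0.8,-0.9,16,-1],[-13.5,1.2,-1.3,24,-1],[-18,1.6,-1.8,32,-1],[-22.5,2.1,-2.2,39.4,-1]],
])

```text
time_s: 1.1
eef_pos: [0.4515, 0.1985, 0.3004]
eef_rot: [-0.0, 0.742, 0.67, -0.0]
wrist_force: [1.0, 0.9, 0.4]
opening: 1.0
grasp_force: 0.0
```

>>> servo_tool([
  [[0,0,0,0,-1],[0,0,0,0,-1],[0,0,0,0,-1]],
])

```text
time_s: 1.4
eef_pos: [0.45, 0.2008, 0.2998]
eef_rot: [-0.0, 0.74, 0.673, -0.0]
wrist_force: [-0.8, 0.7, 0.4]
opening: 0.995
grasp_force: 0.0
```

```bash
python3 - <<'E'
from h import *
c,o=cam('wrist');np.savez('w1.npz',**c);cv2.imwrite('pics/w1.png',c['pixels'][:,:,::-1])
print(c['fx'],c['hand_eye'],-c['R'].T@c['t'],c['R'][2])
way([(400,-250,300,-14.3)])
E
```

```text
354.09188433675087 [[ 6.09809389e-04 -9.50530770e-01 -3.10629818e-01  7.91742670e-02]
 [ 9.99999814e-01  5.77893734e-04  1.94776857e-04  1.59710213e-03]
 [-5.63037001e-06 -3.10629879e-01  9.50530945e-01 -1.16498989e-01]
 [ 0.00000000e+00  0.00000000e+00  0.00000000e+00  1.00000000e+00]] [0.45923119 0.27944398 0.4162966 ] [-0.03040378 -0.30908319 -0.95054889]
at [449.9 201.1 299.9] -5.4 t 1.45 open 0.998 F [ 0.2  0.5 -0.3]
   (400, -250, 300, -14.3) [-22.69, -0.36, -0.01] 4.5
   (400, -250, 300, -14.3) [-22.65, 1.4, -0.01] 4.5
```

View pics/w1.png

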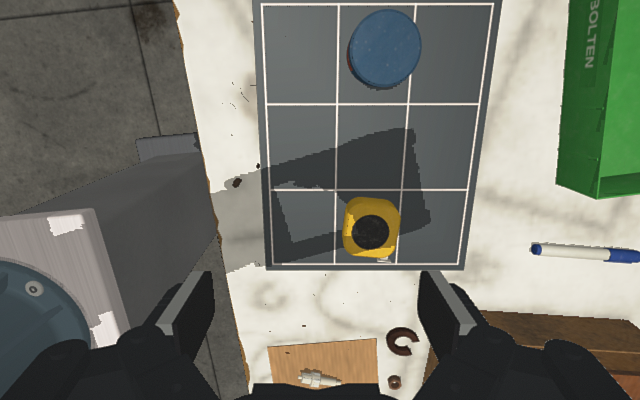

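The wrist picture shows the mat. Its middle square has corners at about (338,104), (408,104), (335,189) and (403,190), with the tin at (384,47) and the tape measure at (372,228).

>>> servo_tool([
  [[-4.5,-0.1,0,1,-1],[-9,-0.2,0,2,-1],[-13.6,-0.2,0,3,-1],[-18.2,-0.3,0,4,-1],[-22.7,-0.4,0,4.5,-1]],
])

```text
time_s: 1.95
eef_pos: [0.4243, -0.0254, 0.3003]
eef_rot: [0.0, 0.765, 0.644, 0.0]
wrist_force: [1.0, -1.5, -0.0]
opening: 1.002
grasp_force: 0.0
```

>>> servo_tool([
  [[-4.5,0.3,0,1,-1],[-9,0.6,0,2,-1],[-13.6,0.9,0,3,-1],[-18.2,1.2,0,4,-1],[-22.7,1.4,0,4.5,-1]],
])

```text
time_s: 2.45
eef_pos: [0.3993, -0.2517, 0.3004]
eef_rot: [0.0, 0.79, 0.613, 0.0]
wrist_force: [1.6, 0.9, -0.2]
opening: 0.999
grasp_force: 0.0
```

>>> servo_tool([
  [[0,0,0,0,-1],[0,0,0,0,-1],[0,0,0,0,-1]],
])

```text
time_s: 2.75
eef_pos: [0.3997, -0.2496, 0.3001]
eef_rot: [-0.0, 0.79, 0.613, 0.0]
wrist_force: [-0.5, 0.0, 0.7]
opening: 0.999
grasp_force: 0.0
```

```bash
python3 - <<'E'
from h import *
c=dict(np.load('w1.npz'));g=cv2.cvtColor(c['pixels'],cv2.COLOR_RGB2GRAY)
k=np.array([[338,104],[408,104],[335,189],[403,190]],np.float32).reshape(-1,1,2)
k=cv2.cornerSubPix(g,k,(6,6),(-1,-1),(3,50,.01))[:,0]
w=ray(c,k,.003)[:,:2]*1000
print(np.round(k,1).tolist(),np.round(w,1).tolist(),'centre',w.mean(0))
y=(w[0]+w[1]-w[2]-w[3])/2;x=(w[1]+w[3]-w[0]-w[2])/2
print(np.linalg.norm(y),np.linalg.norm(x),np.degrees(np.arctan2(y[1],y[0])),np.degrees(np.arctan2(x[1],x[0])))
c,o=cam('wrist');np.savez('w2.npz',**c);cv2.imwrite('pics/w2.png',c['pixels'][:,:,::-1]);print(pose()[:2])
P=cloud(c);np.save('P2.npy',P)
print('>10mm',*blobs(c,(P[...,2]>.008)&(P[...,2]<.06)&(P[...,0]>.34)&(P[...,0]<.54),.02,40),sep='\n')
E
```

```text
[[336.6000061035156, 103.69999694824219], [407.6000061035156, 103.5999984741211], [335.20001220703125, 189.5], [401.29998779296875, 189.39999389648438]] [[480.7, 261.4], [560.1, 254.0], [471.6, 161.8], [551.2, 154.3]] centre [515.90075267 207.87428079]
100.02236125106106 79.86563061498683 84.81432528203209 -5.310233768806774
(array([ 399.76053698, -249.52451342,  300.20459949]), np.float64(-14.358284202663564))
>10mm
(array([401.5, 294.9]), array([ 463.1, -445.5]), array([48.2, 74.3]), 79.6, 1477.0)
(array([348.1, 223.7]), array([ 420. , -333.9]), array([ 55.1, 105.6]), 75.8, 3656.5)
(array([325. , 142.9]), array([ 417.1, -230.8]), array([23.3, 24.6]), 165.7, 352.5)
(array([303.8,  33.1]), array([ 426.1, -118.1]), array([19.4, 61.1]), 165.6, 681.5)
(array([410.5,  25.5]), array([ 529.3, -138.1]), array([15.3, 18.5]), 86.5, 75.5)
```

View pics/w2.png

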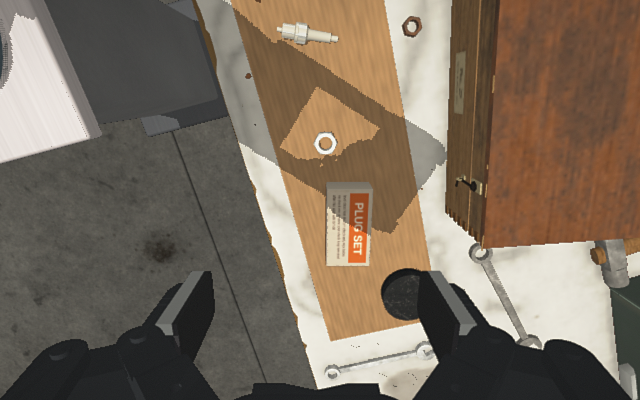

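The carton lies at (348,223), the nut at (325,143), the plug at (308,34) and the roll at (402,294), partly hidden by a finger.

```bash
python3 - <<'E'
from h import *
c=dict(np.load('w2.npz'));P=np.load('P2.npy')
w=(P[...,0]>.34)&(P[...,0]<.51)
print(*blobs(c,w&(P[...,2]>.031)&(P[...,2]<.06),.036,200),sep='\n')
n=w&(P[...,2]>.009)&(P[...,1]>-.26)&(P[...,1]<-.2);print('nut',*blobs(c,n,.015,40),P[n].min(0),P[n].max(0),sep='\n')
c0=dict(np.load('top0.npz'));Q=cloud(c0)
print('top',*blobs(c0,(Q[...,2]>.028)&(Q[...,2]<.06)&(Q[...,0]>.34)&(Q[...,0]<.5)&(abs(Q[...,1]+.33)<.08),.036),sep='\n')
E
```

```text
(array([348.5, 226.2]), array([ 419.9, -330.4]), array([51.8, 95.6]), 75.8, 3373.0)
nut
(array([315.6, 392.1]), array([ 318.3, -573.9]), array([ 29.3, 236.9]), 165.7, 1907.0)
(array([501.6, 354.9]), array([ 626.8, -560.3]), array([208.4, 325.8]), 165.7, 11992.0)
(array([143.8, 353.9]), array([  71.3, -418.3]), array([208.4, 290.7]), 165.7, 12372.0)
(array([324.9, 143. ]), array([ 416.9, -232. ]), array([22.5, 24.9]), 165.7, 349.5)
[ 0.34000085 -0.25999694  0.00938902]
[ 0.47656159 -0.21941549  0.35932596]
top
(array([374.9, 225.3]), array([ 417.3, -331.9]), array([52.3, 96.6]), 75.7, 455.5)
```

```bash
python3 - <<'E'
from h import *
way([(419.5,-330.8,110,-14.2),(419.5,-330.8,30,-14.2)])
E
```

```text
at [ 399.8 -249.5  300.2] -14.4 t 2.8 open 1.001 F [-0.2  0.3  0.9]
   (419.5, -330.8, 110, -14.2) [-7.38, 3.93, 19.02] -0.2
   (419.5, -330.8, 30, -14.2) [0.0, 0.0, 8.0] -0.0
```

>>> servo_tool([
  [[-1.5,0.8,3.8,-0.2,-1],[-3,1.6,7.6,-0.2,-1],[-4.5,2.4,11.4,-0.2,-1],[-6,3.2,15.2,-0.2,-1],[-7.4,3.9,19,-0.2,-1]],
])

```text
time_s: 3.3
eef_pos: [0.4197, -0.3318, 0.1093]
eef_rot: [0.001, 0.789, 0.615, 0.0]
wrist_force: [1.0, 0.4, 0.0]
opening: 0.997
grasp_force: 0.0
```

>>> servo_tool([
  [[0,0,2.5,0,-1],[0,0,5,0,-1],[0,0,6.5,0,-1],[0,0,7.5,0,-1],[0,0,8,0,-1]],
])

```text
time_s: 3.8
eef_pos: [0.4189, -0.3321, 0.03]
eef_rot: [-0.0, 0.789, 0.614, 0.0]
wrist_force: [0.3, 0.3, 1.2]
opening: 0.999
grasp_force: 0.0
```

>>> servo_tool([
  [[0,0,0,0,-0.5],[0,0,0,0,0],[0,0,0,0,0.3],[0,0,0,0,1],[0,0,0,0,1]],
])

```text
time_s: 4.3
eef_pos: [0.4192, -0.3336, 0.0317]
eef_rot: [0.001, 0.79, 0.613, 0.0]
wrist_force: [-0.3, 0.8, 6.2]
opening: 0.599
grasp_force: 64.5
```

>>> servo_tool([
  [[0,0,0,0,1],[0,0,0,0,1],[0,0,0,0,1]],
])

```text
time_s: 4.6
eef_pos: [0.4192, -0.3336, 0.0317]
eef_rot: [0.001, 0.79, 0.613, 0.0]
wrist_force: [-1.4, 1.3, 5.9]
opening: 0.598
grasp_force: 64.5
```

```bash
python3 - <<'E'
from h import *
m=np.array([515.9,207.9]);y=np.array([np.cos(np.radians(84.75)),np.sin(np.radians(84.75))])
T=m-2.5*y;print(T)
p,s,_=pose()
way([(*p[:2],130,s),(*T,130,-5.25),(*T,33,-5.25)],mm=200)
E
```

```text
[515.67124595 205.41048768]
at [ 419.2 -333.6   31.7] -14.3 t 4.6 open 0.598 F [-1.4  1.3  5.9]
   (np.float64(419.16245281133433), np.float64(-333.57033833008825), 130, np.float64(-14.317770798250168)) [0.0, 0.0, -9.83] -0.0
   (np.float64(515.6712459533414), np.float64(205.41048768106336), 130, -5.25) [18.2, -1.33, -0.0] -3.0
   (np.float64(515.6712459533414), np.float64(205.41048768106336), 130, -5.25) [18.25, -0.36, -0.0] -3.0
   (np.float64(515.6712459533414), np.float64(205.41048768106336), 130, -5.25) [18.24, 0.6, -0.0] -3.0
   (np.float64(515.6712459533414), np.float64(205.41048768106336), 33, -5.25) [0.0, 0.0, 9.7] -0.0
```

>>> servo_tool([
  [[0,0,-1,0,1],[0,0,-3,0,1],[0,0,-6,0,1],[0,0,-9,0,1],[0,0,-10,0,1]],
])

```text
time_s: 5.1
eef_pos: [0.4197, -0.3341, 0.1338]
eef_rot: [0.003, 0.79, 0.613, 0.0]
wrist_force: [-0.3, -0.5, -2.9]
opening: 0.6
grasp_force: 63.7
```

>>> servo_tool([
  [[2,-0.1,0,-0.4,1],[5.5,-0.4,0,-1,1],[9.5,-0.7,0,-1.7,1],[13.8,-1,0,-2.4,1],[18.2,-1.3,0,-3,1]],
])

```text
time_s: 5.6
eef_pos: [0.4503, -0.1515, 0.1296]
eef_rot: [-0.001, 0.774, 0.634, -0.0]
wrist_force: [0.8, -0.7, -2.3]
opening: 0.595
grasp_force: 63.6
```

>>> servo_tool([
  [[4,-0.1,0,-0.6,1],[8,-0.2,0,-1.2,1],[12,-0.2,0,-1.8,1],[15,-0.3,0,-2.4,1],[18.2,-0.4,0,-3,1]],
])

```text
time_s: 6.1
eef_pos: [0.4821, 0.0276, 0.1296]
eef_rot: [-0.0, 0.756, 0.654, -0.0]
wrist_force: [1.1, -0.3, -2.4]
opening: 0.603
grasp_force: 63.6
```

>>> servo_tool([
  [[4.5,0.1,0,-0.6,1],[9,0.3,0,-1.2,1],[13,0.4,0,-1.8,1],[16.2,0.5,0,-2.4,1],[18.2,0.6,0,-3,1]],
])

```text
time_s: 6.6
eef_pos: [0.5143, 0.2076, 0.1294]
eef_rot: [-0.0, 0.738, 0.674, -0.0]
wrist_force: [-0.4, 0.1, -1.9]
opening: 0.6
grasp_force: 63.5
```

>>> servo_tool([
  [[0,0,1,0,1],[0,0,3,0,1],[0,0,4,0,1],[0,0,4,0,1],[0,0,4,0,1]],
])

```text
time_s: 7.1
eef_pos: [0.5148, 0.2046, 0.09]
eef_rot: [-0.0, 0.739, 0.673, -0.0]
wrist_force: [0.9, -0.3, -3.4]
opening: 0.597
grasp_force: 63.5
```

```bash
python3 - <<'E'
from h import *
way([(515.7,205.4,33,-5.25)])
for n in ['top','wrist']:
    c,o=cam(n);P=cloud(c)
    if n=='wrist': cv2.imwrite('pics/w3.png',c['pixels'][:,:,::-1])
    print(n,*blobs(c,(P[...,2]>.085)&(P[...,2]<.102)&(abs(P[...,0]-.516)<.06)&(abs(P[...,1]-.2)<.08),.094,60),sep='\n')
E
```

```text
at [514.8 204.6  90. ] -5.4 t 7.1 open 0.597 F [ 0.9 -0.3 -3.4]
   (515.7, 205.4, 33, -5.25) [0.09, 0.09, 5.7] -0.1
top
(array([212.5, 194.4]), array([508.2, 177. ]), array([43.2, 72.2]), 171.9, 202.5)
wrist
(array([315., 278.]), array([517.6, 212.6]), array([81.9, 88.8]), 85.8, 31190.0)
```

View pics/w3.png

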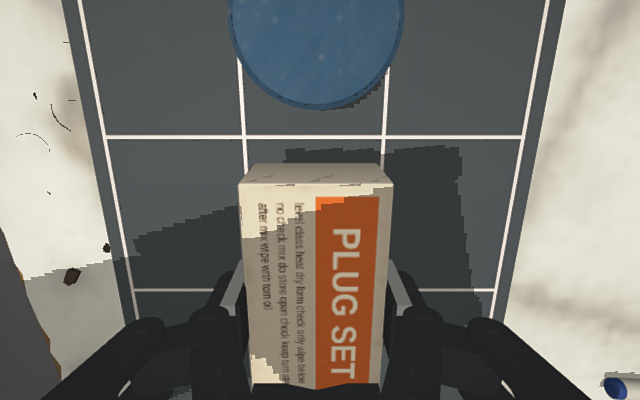

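The carton is held straight. The far edge of its top face runs from about (239,186) to (393,183), below the tin and above the middle square.

```bash
python3 - <<'E'
from h import *
c,o=cam('wrist');a=ray(c,[(239.5,185.5),(393,183)],.0943)*1000
print(a); m=a.mean(0)[:2];y=np.array([np.cos(np.radians(84.75)),np.sin(np.radians(84.75))]);print('carton c',m-48*y,np.degrees(np.arctan2(*(a[1]-a[0])[[1,0]])))
E
```

```text
[[496.78720277 255.66586366  94.3       ]
 [547.35420885 251.79410389  94.3       ]]
carton c [517.67862812 205.93134725] -4.378418392688418
```

>>> servo_tool([
  [[0.2,-0.1,2,0,1],[0.2,-0.1,4,0,1],[0.2,-0.1,5,0,1],[0.2,-0.1,5.5,0,1],[0.2,-0.1,5.7,0,1]],
])

```text
time_s: 7.75
eef_pos: [0.5144, 0.2073, 0.0334]
eef_rot: [0.0, 0.739, 0.673, 0.0]
wrist_force: [0.4, -0.4, -2.7]
opening: 0.598
grasp_force: 63.4
```

>>> servo_tool([
  [[0,0,0,0,1],[0,0,0,0,1]],
])

```text
time_s: 7.95
eef_pos: [0.5149, 0.2075, 0.0341]
eef_rot: [0.0, 0.739, 0.674, 0.001]
wrist_force: [0.1, -0.3, -2.3]
opening: 0.596
grasp_force: 63.4
```

Still 1 mm up; lower slightly, release gently, rise and look.

>>> servo_tool([
  [[0,0,0.05,0,1],[0,0,0.1,0,1],[0,0,0.1,0,0],[0,0,0.1,0,-1],[0,0,0.1,0,-1]],
])

```text
time_s: 8.45
eef_pos: [0.5146, 0.2074, 0.0327]
eef_rot: [0.0, 0.739, 0.674, 0.0]
wrist_force: [-0.1, 0.5, -0.3]
opening: 0.913
grasp_force: 0.0
```

>>> servo_tool([
  [[0,0,0,0,-1],[0,0,-1,0,-1],[0,0,-4,0,-1],[0,0,-8,0,-1],[0,0,-12,0,-1]],
])

```text
time_s: 8.95
eef_pos: [0.5138, 0.2073, 0.154]
eef_rot: [-0.0, 0.739, 0.674, -0.0]
wrist_force: [0.7, 0.0, -0.1]
opening: 1.001
grasp_force: 0.0
```

>>> servo_tool([
  [[-4,0,-3,0,-1],[-8,0,-7,0,-1],[-11,0,-11,0,-1],[-13,0,-14,0,-1],[-13,0,-14,0,-1]],
])

```text
time_s: 9.45
eef_pos: [0.5047, 0.0753, 0.2992]
eef_rot: [0.004, 0.74, 0.672, 0.004]
wrist_force: [0.3, 0.5, 0.5]
opening: 1.0
grasp_force: 0.0
```

```bash
cat > chk.py <<'E'
from h import *
def mat(c,g0=None):
    "mat outline -> centre (mm), angle"
    g=cv2.cvtColor(c['pixels'],cv2.COLOR_RGB2GRAY);P=cloud(c)
    return P
E
python3 - <<'E'
from h import *
c,o=cam('wrist');cv2.imwrite('pics/w4.png',c['pixels'][:,:,::-1]);np.savez('w4.npz',**c);P=cloud(c);print(pose()[:2])
print(*blobs(c,(P[...,2]>.034)&(P[...,2]<.042)&(abs(P[...,0]-.516)<.06)&(abs(P[...,1]-.207)<.07),.037,60),sep='\n')
c,o=cam('top');P=cloud(c)
print(*blobs(c,(P[...,2]>.029)&(P[...,2]<.048)&(abs(P[...,0]-.516)<.06)&(abs(P[...,1]-.207)<.06),.037,60),sep='\n')
E
```

```text
(array([503.58519038,  76.5848036 , 296.11543206]), np.float64(-5.461219483950808))
(array([309.5,  40. ]), array([514.9, 197. ]), array([52.1, 73.4]), 84.7, 4205.0)
(array([201.7, 196.7]), array([513.4, 222.2]), array([48.4, 66.9]), 84.6, 242.5)
```

View pics/w4.png

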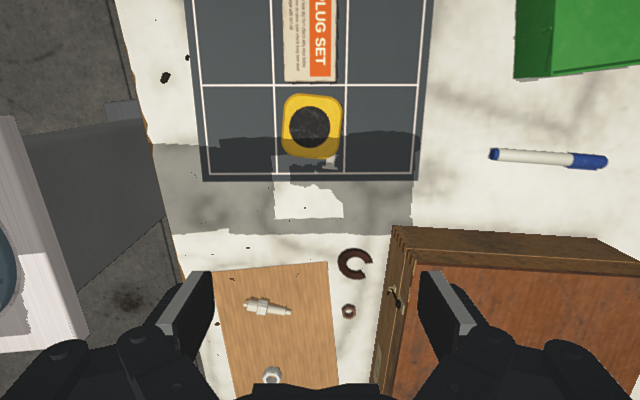

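The carton sits centred: the measured end gives centre (515.9, 208) and angle 84.7°. The plug is visible at (267,307).

```bash
python3 - <<'E'
from h import *
way([(425,-118,150,75.6)])
E
```

```text
at [502.5  77.5 293.8] -5.4 t 9.55 open 1.003 F [ 0.1 -0.   0.2]
   (425, -118, 150, 75.6) [-10.09, -2.94, 7.19] -40.5
   (425, -118, 150, 75.6) [-5.77, -8.79, 7.19] -40.5
```

>>> servo_tool([
  [[-2,-0.6,1.4,-8.1,-1],[-4,-1.2,2.9,-16.2,-1],[-6,-1.8,4.3,-24.3,-1],[-8,-2.4,5.8,-32.4,-1],[-10.1,-2.9,7.2,-40.5,-1]],
])

```text
time_s: 10.05
eef_pos: [0.4624, -0.0193, 0.218]
eef_rot: [-0.002, 0.457, 0.889, -0.0]
wrist_force: [1.2, 0.5, 0.7]
opening: 1.001
grasp_force: 0.0
```

>>> servo_tool([
  [[-1.2,-1.8,1.4,-8.1,-1],[-2.3,-3.5,2.9,-16.2,-1],[-3.5,-5.3,4.3,-24.3,-1],[-4.6,-7,5.8,-32.4,-1],[-5.8,-8.8,7.2,-40.5,-1]],
])

```text
time_s: 10.55
eef_pos: [0.424, -0.1171, 0.1462]
eef_rot: [-0.001, 0.121, 0.993, 0.001]
wrist_force: [-0.3, -1.2, -0.4]
opening: 0.998
grasp_force: 0.0
```

>>> servo_tool([
  [[0,0,0,0,-1],[0,0,0,0,-1],[0,0,0,0,-1]],
])

```text
time_s: 10.85
eef_pos: [0.4257, -0.1171, 0.1484]
eef_rot: [-0.0, 0.125, 0.992, 0.0]
wrist_force: [0.2, 0.2, -0.1]
opening: 1.0
grasp_force: 0.0
```

```bash
python3 - <<'E'
from h import *
p,s,o=pose();c,o=cam('wrist');cv2.imwrite('pics/w5.png',c['pixels'][:,:,::-1]);np.savez('w5.npz',**c);P=cloud(c);print(p,s)
m=(P[...,2]>.005)&(P[...,2]<.04)&(abs(P[...,0]-.425)<.06)&(abs(P[...,1]+.118)<.04)
print(*blobs(c,m,.012,60),sep='\n')
h=cv2.cvtColor(c['pixels'],cv2.COLOR_RGB2HSV);w=(abs(P[...,0]-.425)<.05)&(abs(P[...,1]+.118)<.035)&(P[...,2]<.05)
print(*blobs(c,w&(h[...,1]<70),.012,60),sep='\n')
E
```

```text
[ 425.68164594 -117.1011362   148.37056835] 75.58340339195423
(array([316.1, 192.7]), array([ 425.1, -117.3]), array([19.9, 62.4]), 157.2, 1225.0)
(array([316.1, 193. ]), array([ 425.5, -117.4]), array([19.8, 62.9]), 158.1, 1223.0)
```

View pics/w5.png

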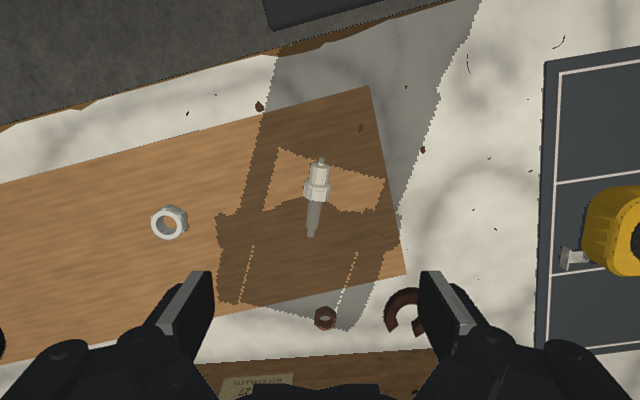

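The plug runs from (321,158) to (310,237), with its hex near the middle: axis 157.7°, centre (425.3, -117.4). The nut is at (169,222).

```bash
python3 - <<'E'
from h import *
way([(425.3,-117.4,40,67.7)])
E
```

```text
at [ 425.9 -117.2  148.6] 75.6 t 10.9 open 0.999 F [-0.5 -0.7 -0.7]
   (425.3, -117.4, 40, 67.7) [0.05, -0.03, 10.86] 7.9
```

>>> servo_tool([
  [[0,0,3.5,7.9,-1],[0,0,7,7.9,-1],[0,0,9.5,7.9,-1],[0,0,10.6,7.9,-1],[0,0,10.8,7.9,-1]],
])

```text
time_s: 11.4
eef_pos: [0.4251, -0.1172, 0.0396]
eef_rot: [-0.001, 0.193, 0.981, 0.0]
wrist_force: [-1.1, -0.3, 0.4]
opening: 0.998
grasp_force: 0.0
```

>>> servo_tool([
  [[0,0,0,0,-0.5],[0,0,0,0,0],[0,0,0,0,0.3],[0,0,0,0,0.6],[0,0,0,0,1]],
])

```text
time_s: 11.9
eef_pos: [0.4258, -0.1182, 0.0409]
eef_rot: [0.001, 0.193, 0.981, -0.0]
wrist_force: [0.1, 2.7, 8.4]
opening: 0.144
grasp_force: 20.0
```

>>> servo_tool([
  [[0,0,0,0,1],[0,0,0,0,1],[0,0,0,0,1]],
])

```text
time_s: 12.2
eef_pos: [0.4294, -0.1205, 0.0435]
eef_rot: [0.004, 0.193, 0.981, -0.002]
wrist_force: [2.3, -0.7, 19.7]
opening: -0.003
grasp_force: 9.5
```

>>> servo_tool([
  [[0,0,-0.5,0,1],[0,0,-2,0,1],[0,0,-5,0,1],[0,0,-9,0,1],[0,0,-11,0,1]],
])

```text
time_s: 12.7
eef_pos: [0.4263, -0.1186, 0.1532]
eef_rot: [0.002, 0.193, 0.981, -0.001]
wrist_force: [0.2, -0.9, -0.6]
opening: 0.0
grasp_force: 0.0
```

>>> servo_tool([
  [[0,0,0,0,1],[0,0,0,0,1]],
])

```text
time_s: 12.9
eef_pos: [0.4252, -0.118, 0.1502]
eef_rot: [0.0, 0.193, 0.981, -0.0]
wrist_force: [-0.4, 0.2, 0.1]
opening: -0.003
grasp_force: 0.0
```

```bash
python3 - <<'E'
from h import *
p,s,o=pose();c,o=cam('wrist');cv2.imwrite('pics/w6.png',c['pixels'][:,:,::-1]);np.savez('w6.npz',**c);P=cloud(c);print(p,s,o['opening'],o['wrist_force'])
h=cv2.cvtColor(c['pixels'],cv2.COLOR_RGB2HSV);w=(abs(P[...,0]-.425)<.07)&(abs(P[...,1]+.118)<.06)&(P[...,2]<.05)
print(*blobs(c,w&(P[...,2]>.005),.012,60),sep='\n')
E
```

```text
[ 425.22307432 -117.98763552  150.19788143] 67.77863625217341 -0.003122409152840672 [-0.38191742  0.1984071   0.10889971]
(array([316.9, 191.7]), array([ 424.9, -117. ]), array([20.2, 61.9]), 157.8, 1223.0)
```

View pics/w6.png

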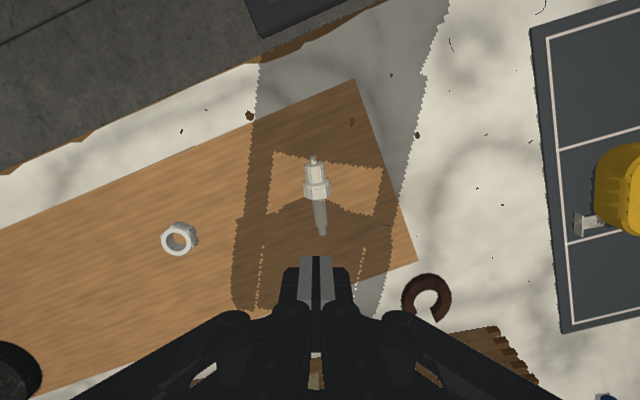

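The plug lies at (317,192), only slightly turned. The fingers closed above it, so the 25 mm tip reach applies when they are shut. I'll re-measure the angle by its ends and go lower.

```bash
python3 - <<'E'
from h import *
for f in ['w5','w6']:
    c=dict(np.load(f+'.npz'));P=cloud(c)
    w=(abs(P[...,0]-.425)<.05)&(abs(P[...,1]+.118)<.035)&(P[...,2]<.05)&(P[...,2]>.006)
    vu=np.argwhere(w);q=ray(c,vu[:,::-1],.012)[:,:2]*1000
    m=q.mean(0);e=np.linalg.svd(q-m,full_matrices=False)[2][0];t=(q-m)@e
    ends=[q[t<np.percentile(t,8)].mean(0),q[t>np.percentile(t,92)].mean(0)]
    d=ends[1]-ends[0]
    print(f,m,'pca',np.degrees(np.arctan2(e[1],e[0]))%180,'ends',np.degrees(np.arctan2(d[1],d[0]))%180,'mid',m+e*(t.min()+t.max())/2)
way([(425,-117.3,27,75-12)])
E
```

```text
w5 [ 421.73016408 -115.86443381] pca 157.56971465527232 ends 157.6532903040982 mid [ 425.12756489 -117.26684271]
w6 [ 421.60502305 -115.31488409] pca 164.6340821129533 ends 164.60181027969284 mid [ 425.22677434 -116.31016314]
at [ 424.7 -117.7  149.4] 67.8 t 12.95 open 0.0 F [ 0.  -1.5 -0.2]
   (425, -117.3, 27, 63) [-0.02, 0.05, 12.24] 4.8
```

>>> servo_tool([
  [[0,0.1,0,-6.8,-1],[0,0.1,2,-6.8,-1],[0,0.1,5,-6.8,-1],[0,0.1,8,-6.8,-1],[0,0.1,9,-6.8,-1]],
])

```text
time_s: 13.45
eef_pos: [0.4225, -0.1153, 0.0563]
eef_rot: [-0.004, 0.134, 0.991, 0.002]
wrist_force: [0.1, 0.2, -0.4]
opening: 0.845
grasp_force: 0.0
```

>>> servo_tool([
  [[0,0,1.5,0,-1],[0,0,2.5,0,-1],[0,0,3.0,0,-1],[0,0,3.2,0,-1],[0,0,3.2,0,-0.5]],
])

```text
time_s: 13.95
eef_pos: [0.4259, -0.1172, 0.0285]
eef_rot: [0.0, 0.134, 0.991, -0.0]
wrist_force: [0.6, 0.3, 0.0]
opening: 0.858
grasp_force: 0.0
```

>>> servo_tool([
  [[0,0,0,0,0],[0,0,0,0,0.3],[0,0,0,0,0.5],[0,0,0,0,0.6],[0,0,0,0,0.8]],
])

```text
time_s: 14.45
eef_pos: [0.4261, -0.1173, 0.0288]
eef_rot: [0.0, 0.134, 0.991, -0.0]
wrist_force: [-1.5, -0.1, 4.4]
opening: 0.177
grasp_force: 57.9
```

>>> servo_tool([
  [[0,0,0,0,1],[0,0,0,0,1],[0,0,0,0,1]],
])

```text
time_s: 14.75
eef_pos: [0.426, -0.1173, 0.0288]
eef_rot: [0.0, 0.134, 0.991, -0.0]
wrist_force: [-1.7, 0.8, 5.4]
opening: 0.18
grasp_force: 57.9
```

>>> servo_tool([
  [[0,0,-0.5,0,1],[0,0,-2,0,1],[0,0,-5,0,1],[0,0,-8,0,1],[0,0,-10,0,1]],
])

```text
time_s: 15.25
eef_pos: [0.4263, -0.1174, 0.1304]
eef_rot: [0.001, 0.134, 0.991, -0.0]
wrist_force: [-0.2, -0.1, -0.1]
opening: 0.179
grasp_force: 58.2
```

```bash
python3 - <<'E'
from h import *
way([(515.8,207,130,-5.25)],mm=180,deg=40.2)
E
```

```text
at [ 426.3 -117.4  130.4] 74.6 t 15.25 open 0.179 F [-0.2 -0.1 -0.1]
   (515.8, 207, 130, -5.25) [-0.0, 16.83, 0.02] 39.9
   (515.8, 207, 130, -5.25) [10.8, 12.91, 0.02] 39.9
```

>>> servo_tool([
  [[0,2.5,0,7,1],[0,6,0,15,1],[0,9.6,0,23,1],[0,13.2,0,31.5,1],[0,16.8,0,39.9,1]],
])

```text
time_s: 15.75
eef_pos: [0.47, 0.0439, 0.1286]
eef_rot: [0.0, 0.461, 0.888, 0.0]
wrist_force: [1.5, 0.1, -0.1]
opening: 0.179
grasp_force: 58.2
```

>>> servo_tool([
  [[2.4,2.8,0,8.4,1],[4.8,5.7,0,16.8,1],[7.2,8.6,0,25,1],[9.3,11.1,0,33,1],[10.8,12.9,0,39.9,1]],
])

```text
time_s: 16.25
eef_pos: [0.5123, 0.2075, 0.1285]
eef_rot: [-0.0, 0.735, 0.678, 0.0]
wrist_force: [0.5, 0.4, -0.2]
opening: 0.177
grasp_force: 58.2
```

>>> servo_tool([
  [[0,0,1,0,1],[0,0,2,0,1],[0,0,2,0,1],[0,0,2,0,1]],
])

```text
time_s: 16.65
eef_pos: [0.5116, 0.2043, 0.1076]
eef_rot: [-0.0, 0.734, 0.679, -0.001]
wrist_force: [0.3, -0.0, -0.8]
opening: 0.179
grasp_force: 58.2
```

```bash
python3 - <<'E'
from h import *
c,o=cam('wrist');cv2.imwrite('pics/w7.png',c['pixels'][:,:,::-1]);np.savez('w7.npz',**c)
way([(515.8,207,64,-5.25)])
E
```

```text
at [512.1 204.4 108.1] -4.5 t 16.7 open 0.178 F [-0.5 -0.4 -0.8]
   (515.8, 207, 64, -5.25) [0.29, 0.35, 4.41] 0.8
```

View pics/w7.png

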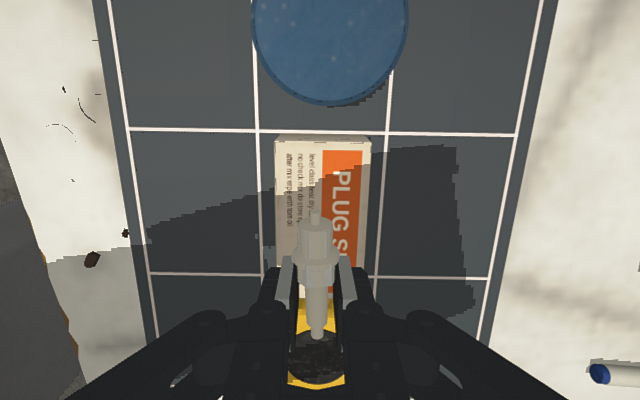

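The plug is held level and straight between the jaws, with ends at (314,213) and (318,336). The carton below it sits centred between the lines.

```bash
python3 - <<'E'
from h import *
c=dict(np.load('w7.npz'));a=ray(c,[(314,212.5),(318,337.5)],.0913)[:,:2]*1000
d=a[0]-a[1];m=a.mean(0);print(a,np.linalg.norm(d),np.degrees(np.arctan2(d[1],d[0])),m)
p,s,o=pose()
way([(p[0]+515.9-m[0],p[1]+208-m[1],64.5,-5.25)])
E
```

```text
[[515.07187026 236.47548668]
 [512.21101629 176.90706808]] 59.63707721665387 87.25040531500973 [513.64144327 206.69127738]
at [512.1 204.4 108.1] -4.5 t 16.7 open 0.178 F [-0.5 -0.4 -0.8]
   (np.float64(514.32472400957), np.float64(205.71969521176794), 64.5, -5.25) [0.15, 0.22, 4.36] 0.8
```

```bash
python3 - <<'E'
from h import *
c=dict(np.load('w7.npz'));P=cloud(c)*1000
for v in range(208,346,6):
    u=int(round(314+(v-213)*4/124)); print(v,u,np.round(P[v,u]).astype(int).tolist(),end='; ')
E
```

```text
208 314 [513, 220, 37]; 214 314 [515, 237, 94]; 220 314 [515, 234, 93]; 226 314 [515, 232, 94]; 232 315 [515, 231, 98]; 238 315 [515, 228, 96]; 244 315 [515, 226, 99]; 250 315 [514, 223, 97]; 256 315 [514, 220, 97]; 262 316 [514, 218, 99]; 268 316 [514, 216, 100]; 274 316 [514, 213, 98]; 280 316 [514, 211, 99]; 286 316 [514, 207, 98]; 292 317 [514, 201, 93]; 298 317 [513, 198, 93]; 304 317 [513, 195, 92]; 310 317 [513, 192, 92]; 316 317 [513, 188, 91]; 322 318 [513, 185, 91]; 328 318 [513, 181, 90]; 334 318 [512, 176, 88]; 340 318 [509, 129, 34];
```

>>> servo_tool([
  [[0.15,0.2,1,0.8,1],[0.15,0.2,2,0.8,1],[0.15,0.2,3,0.8,1],[0.15,0.2,3.6,0.8,1],[0.15,0.2,3.8,0.8,1]],
])

```text
time_s: 17.2
eef_pos: [0.5135, 0.2065, 0.0689]
eef_rot: [-0.001, 0.739, 0.674, -0.001]
wrist_force: [0.6, -1.0, -1.2]
opening: 0.178
grasp_force: 58.2
```

>>> servo_tool([
  [[0,0,0.1,0,1],[0,0,0.2,0,1],[0,0,0.25,0,1],[0,0,0.25,0,1]],
])

```text
time_s: 17.6
eef_pos: [0.5146, 0.2068, 0.0681]
eef_rot: [0.0, 0.739, 0.674, 0.0]
wrist_force: [-1.2, 0.2, -0.6]
opening: 0.181
grasp_force: 58.2
```

>>> servo_tool([
  [[0,0,0.1,0,1],[0,0,0.2,0,1],[0,0,0.2,0,1]],
])

```text
time_s: 17.9
eef_pos: [0.5143, 0.2067, 0.0657]
eef_rot: [-0.0, 0.739, 0.674, -0.0]
wrist_force: [0.7, -0.2, -1.0]
opening: 0.181
grasp_force: 58.2
```

>>> servo_tool([
  [[0,0,0.1,0,1],[0,0,0.15,0,1],[0,0,0.15,0,1]],
])

```text
time_s: 18.2
eef_pos: [0.5143, 0.2067, 0.0642]
eef_rot: [-0.0, 0.739, 0.674, -0.0]
wrist_force: [0.0, -0.3, -1.2]
opening: 0.181
grasp_force: 58.2
```

>>> servo_tool([
  [[0,0,0.05,0,1],[0,0,0.1,0,1],[0,0,0.1,0,1]],
])

```text
time_s: 18.5
eef_pos: [0.5145, 0.2067, 0.0638]
eef_rot: [0.0, 0.738, 0.674, 0.0]
wrist_force: [-2.6, -0.8, 4.5]
opening: 0.179
grasp_force: 58.8
```

>>> servo_tool([
  [[0,0,0.05,0,1],[0,0,0.1,0,1],[0,0,0.1,0,1]],
])

```text
time_s: 18.8
eef_pos: [0.5146, 0.2068, 0.0637]
eef_rot: [0.0, 0.738, 0.674, 0.0]
wrist_force: [-5.4, -0.5, 12.6]
opening: 0.18
grasp_force: 59.6
```

Contact. Ease off 1 mm and open slowly.

>>> servo_tool([
  [[0,0,-0.1,0,1],[0,0,-0.1,0,0.6],[0,0,-0.1,0,0.5],[0,0,-0.1,0,0.4],[0,0,-0.1,0,0.2]],
])

```text
time_s: 19.3
eef_pos: [0.5142, 0.2067, 0.063]
eef_rot: [-0.0, 0.739, 0.674, -0.0]
wrist_force: [-0.4, 0.4, 1.3]
opening: 0.395
grasp_force: 0.0
```

>>> servo_tool([
  [[0,0,0,0,0],[0,0,-1,0,-0.3],[0,0,-4,0,-0.6],[0,0,-7,0,-1],[0,0,-9,0,-1]],
])

```text
time_s: 19.8
eef_pos: [0.5153, 0.2069, 0.1562]
eef_rot: [0.001, 0.739, 0.674, 0.001]
wrist_force: [1.4, -0.5, 0.5]
opening: 1.005
grasp_force: 0.0
```

>>> servo_tool([
  [[-3,0,-3,0,-1],[-7,0,-6,0,-1],[-9,0,-9,0,-1],[-9,0,-9,0,-1],[-9,0,-9,0,-1]],
])

```text
time_s: 20.3
eef_pos: [0.5067, 0.1168, 0.2446]
eef_rot: [0.001, 0.739, 0.674, 0.001]
wrist_force: [-0.7, 0.3, -0.7]
opening: 0.997
grasp_force: 0.0
```

```bash
python3 - <<'E'
from h import *
p,s,o=pose();c,o=cam('wrist');cv2.imwrite('pics/w8.png',c['pixels'][:,:,::-1]);np.savez('w8.npz',**c);P=cloud(c)
w=(abs(P[...,0]-.515)<.03)&(abs(P[...,1]-.207)<.05)&(P[...,2]<.07)&(P[...,2]>.0425)
print(blobs(c,w,.047,50))
q=P[w][:,:2]*1000;m=q.mean(0);e=np.linalg.svd(q-m,full_matrices=False)[2][0];t=(q-m)@e
print('mid',m+e*(t.min()+t.max())/2,t.max()-t.min(),np.degrees(np.arctan2(e[1],e[0]))%180)
w=(abs(P[...,0]-.515)<.06)&(abs(P[...,1]-.207)<.065)&(P[...,2]<.041)&(P[...,2]>.030);print(blobs(c,w,.037,200))
way([(472,-449,150,-45)])
E
```

```text
[(array([314.6,  67.8]), array([516.3, 207.7]), array([19.1, 62.5]), 84.1, 1065.0)]
mid [516.47034189 207.55358652] 62.585468346633114 85.44631118989392
[(array([309.2, 146.4]), array([508.5, 147.2]), array([ 9.1, 46.9]), 179.9, 276.5), (array([314. ,  69.1]), array([516. , 208.5]), array([52. , 94.9]), 84.7, 7046.5)]
at [505.9 117.3 243.3] -5.2 t 20.35 open 1.003 F [ 0.   0.  -1.1]
   (472, -449, 150, -45) [-18.9, 0.6, 3.11] 13.3
   (472, -449, 150, -45) [-18.26, 4.91, 3.11] 13.3
   (472, -449, 150, -45) [-16.65, 8.97, 3.11] 13.3
```

View pics/w8.png

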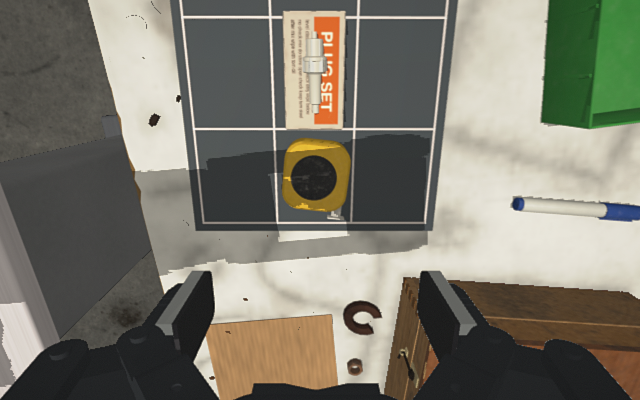

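The carton (516, 208.5) and the plug (516.4, 207.6, 85°) sit centred; the plug is at (315,68) and the tape measure is untouched. Next is the roll.

```bash
python3 - <<'E'
from h import *
way([(472,-449,180,80)],mm=205)
E
```

```text
at [505.9 117.3 243.3] -5.2 t 20.35 open 1.003 F [ 0.   0.  -1.1]
   (472, -449, 180, 80) [-18.9, 0.6, 2.11] -28.4
   (472, -449, 180, 80) [-16.91, -8.47, 2.11] -28.4
   (472, -449, 180, 80) [-10.84, -15.49, 2.11] -28.4
```

>>> servo_tool([
  [[-3.8,0.1,0.4,-5.7,-1],[-7.6,0.2,0.8,-11.4,-1],[-11.4,0.4,1.2,-17,-1],[-15.1,0.5,1.7,-22.7,-1],[-18.9,0.6,2.1,-28.4,-1]],
])

```text
time_s: 20.85
eef_pos: [0.4941, -0.0717, 0.2205]
eef_rot: [-0.002, 0.548, 0.836, -0.0]
wrist_force: [0.7, -0.6, -0.6]
opening: 0.998
grasp_force: 0.0
```

>>> servo_tool([
  [[-3.4,-1.7,0.4,-5.7,-1],[-6.8,-3.4,0.8,-11.4,-1],[-10.2,-5.1,1.2,-17,-1],[-13.5,-6.8,1.7,-22.7,-1],[-16.9,-8.5,2.1,-28.4,-1]],
])

```text
time_s: 21.35
eef_pos: [0.4829, -0.2604, 0.1992]
eef_rot: [-0.002, 0.326, 0.945, 0.001]
wrist_force: [0.4, -0.1, 0.0]
opening: 1.002
grasp_force: 0.0
```

>>> servo_tool([
  [[-2.2,-3.1,0.4,-5.7,-1],[-4.4,-6.2,0.8,-11.4,-1],[-6.5,-9.3,1.2,-17,-1],[-8.7,-12.4,1.7,-22.7,-1],[-10.8,-15.5,2.1,-28.4,-1]],
])

```text
time_s: 21.85
eef_pos: [0.4717, -0.4488, 0.1778]
eef_rot: [-0.001, 0.085, 0.996, 0.001]
wrist_force: [0.8, 1.1, 0.2]
opening: 0.999
grasp_force: 0.0
```

>>> servo_tool([
  [[0,0,0,0,-1],[0,0,0,0,-1],[0,0,0,0,-1]],
])

```text
time_s: 22.15
eef_pos: [0.472, -0.4472, 0.179]
eef_rot: [-0.001, 0.087, 0.996, 0.001]
wrist_force: [-0.4, 1.1, 0.7]
opening: 1.006
grasp_force: 0.0
```

```bash
python3 - <<'E'
from h import *
p,s,o=pose();c,o=cam('wrist');cv2.imwrite('pics/w9.png',c['pixels'][:,:,::-1]);P=cloud(c)
w=(abs(P[...,0]-.471)<.06)&(abs(P[...,1]+.449)<.06)&(P[...,2]<.04)&(P[...,2]>.012)
for k in cv2.findContours(w.astype(np.uint8),0,1)[0]:
    if len(k)>30:
        q=(ray(c,k[:,0],.021)[:,:2]*1000).astype(np.float32);print(cv2.fitEllipse(q),cv2.minEnclosingCircle(q))
way([(471.5,-449.5,26,80)])
E
```

```text
((472.9803466796875, -450.6335754394531), (66.3229751586914, 67.66808319091797), 78.02361297607422) ((472.9420471191406, -450.60205078125), 34.128414154052734)
at [ 472.2 -447.2  179.5] 80.0 t 22.2 open 1.001 F [0.1 0.8 0.2]
   (471.5, -449.5, 26, 80) [0.03, -0.24, 15.35] 0.0
```

View pics/w9.png

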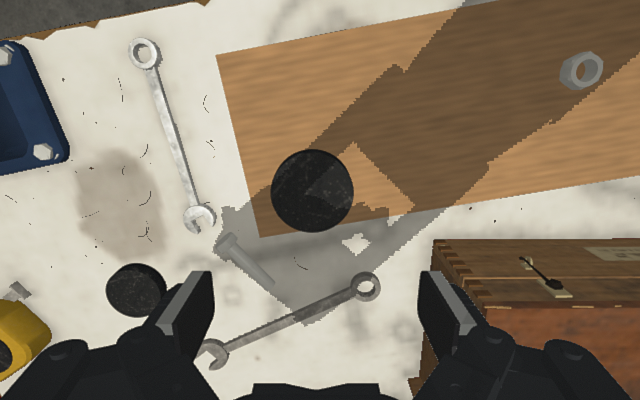

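The roll is centred at (312,190), giving (472.9, -450.5). The smaller look-alike is at (137,290) and the bolt and spanner are clear of the fingers.

>>> servo_tool([
  [[-0.1,-0.3,4,0,-1],[-0.1,-0.3,8,0,-1],[-0.1,-0.3,11,0,-1],[-0.1,-0.3,12.5,0,-1],[-0.1,-0.3,12.5,0,-1]],
])

```text
time_s: 22.7
eef_pos: [0.4716, -0.4499, 0.0531]
eef_rot: [-0.001, 0.087, 0.996, 0.002]
wrist_force: [-0.9, 0.1, 0.1]
opening: 0.996
grasp_force: 0.0
```

>>> servo_tool([
  [[0,0,1,0,-1],[0,0,2,0,-1],[0,0,3,0,-1],[0,0,3.4,0,-1],[0,0,3.4,0,-1]],
])

```text
time_s: 23.2
eef_pos: [0.4718, -0.4518, 0.0205]
eef_rot: [-0.0, 0.087, 0.996, 0.001]
wrist_force: [0.4, 0.7, -0.3]
opening: 1.0
grasp_force: 0.0
```

>>> servo_tool([
  [[0,0,0,0,-0.8],[0,0,0,0,-0.6],[0,0,0,0,0],[0,0,0,0,1],[0,0,0,0,1]],
])

```text
time_s: 23.7
eef_pos: [0.4727, -0.4528, 0.0225]
eef_rot: [0.001, 0.087, 0.996, -0.001]
wrist_force: [0.1, 1.0, 5.4]
opening: 0.767
grasp_force: 67.2
```

>>> servo_tool([
  [[0,0,0,0,1],[0,0,0,0,1]],
])

```text
time_s: 23.9
eef_pos: [0.4727, -0.4529, 0.0225]
eef_rot: [0.001, 0.087, 0.996, -0.001]
wrist_force: [-1.1, 0.7, 5.8]
opening: 0.764
grasp_force: 67.2
```

>>> servo_tool([
  [[0,0,-0.5,0,1],[0,0,-2,0,1],[0,0,-5.5,0,1],[0,0,-9,0,1],[0,0,-11,0,1]],
])

```text
time_s: 24.4
eef_pos: [0.4731, -0.4534, 0.1356]
eef_rot: [0.001, 0.087, 0.996, -0.002]
wrist_force: [0.4, -0.9, -1.1]
opening: 0.765
grasp_force: 66.8
```

```bash
python3 - <<'E'
from h import *
way([(445.4,314.8,131,84.75)],mm=200)
E
```

```text
at [ 473.1 -453.4  135.6] 80.0 t 24.4 open 0.765 F [ 0.4 -0.9 -1.1]
   (445.4, 314.8, 131, 84.75) [4.02, 18.79, 0.11] -1.2
   (445.4, 314.8, 131, 84.75) [3.63, 18.87, 0.11] -1.2
   (445.4, 314.8, 131, 84.75) [3.24, 18.94, 0.11] -1.2
   (445.4, 314.8, 131, 84.75) [2.84, 19.01, 0.11] -1.2
```

>>> servo_tool([
  [[0.5,2.3,0,-0.2,1],[1.3,6,0,-0.5,1],[2.2,10.2,0,-0.8,1],[3.1,14.5,0,-1,1],[4,18.8,0,-1.2,1]],
])

```text
time_s: 24.9
eef_pos: [0.4652, -0.2587, 0.1322]
eef_rot: [0.0, 0.077, 0.997, -0.0]
wrist_force: [0.6, 0.3, -0.9]
opening: 0.768
grasp_force: 66.8
```

>>> servo_tool([
  [[0.7,3.8,0,-0.2,1],[1.4,7.6,0,-0.5,1],[2.2,11.3,0,-0.8,1],[2.9,15.1,0,-1,1],[3.6,18.9,0,-1.2,1]],
])

```text
time_s: 25.4
eef_pos: [0.4587, -0.0664, 0.1323]
eef_rot: [0.001, 0.066, 0.998, -0.0]
wrist_force: [1.1, -0.0, -0.7]
opening: 0.768
grasp_force: 66.8
```

>>> servo_tool([
  [[0.6,3.8,0,-0.2,1],[1.3,7.6,0,-0.5,1],[1.9,11.4,0,-0.8,1],[2.6,15.1,0,-1,1],[3.2,18.9,0,-1.2,1]],
])

```text
time_s: 25.9
eef_pos: [0.452, 0.1253, 0.1323]
eef_rot: [0.001, 0.056, 0.998, -0.0]
wrist_force: [0.3, 0.2, -0.9]
opening: 0.767
grasp_force: 66.8
```

>>> servo_tool([
  [[0.7,4.5,0,-0.2,1],[1.3,9,0,-0.5,1],[2,13.5,0,-0.8,1],[2.6,17,0,-1,1],[2.8,19,0,-1.2,1]],
])

```text
time_s: 26.4
eef_pos: [0.445, 0.3185, 0.1324]
eef_rot: [0.001, 0.044, 0.999, 0.001]
wrist_force: [0.3, -1.0, -1.3]
opening: 0.771
grasp_force: 66.8
```

>>> servo_tool([
  [[0,0,1,0,1],[0,0,2,0,1],[0,0,2,0,1],[0,0,2,0,1],[0,0,2,0,1]],
])

```text
time_s: 26.9
eef_pos: [0.4459, 0.3149, 0.1115]
eef_rot: [0.0, 0.046, 0.999, -0.0]
wrist_force: [0.3, 0.1, -0.9]
opening: 0.766
grasp_force: 66.8
```

```bash
python3 - <<'E'
from h import *
c,o=cam('wrist');cv2.imwrite('pics/w10.png',c['pixels'][:,:,::-1]);np.savez('w10.npz',**c);P=cloud(c)
p,s,_=pose();zt=p[2]/1000-.0225+.021
w=(abs(P[...,2]-zt)<.006)&(abs(P[...,0]-.445)<.05)&(abs(P[...,1]-.315)<.05)
for k in cv2.findContours(w.astype(np.uint8),0,1)[0]:
    if len(k)>40:
        q=(ray(c,k[:,0],zt)[:,:2]*1000).astype(np.float32);print(len(k),cv2.fitEllipse(q),cv2.minEnclosingCircle(q))
way([(445.4,314.8,24,84.75)])
E
```

```text
722 ((444.9983215332031, 314.63543701171875), (64.61162567138672, 80.58041381835938), 174.75840759277344) ((444.5978698730469, 314.66802978515625), 48.47269821166992)
at [446.1 315.1 111.7] 84.7 t 26.95 open 0.765 F [0.5 0.2 0.1]
   (445.4, 314.8, 24, 84.75) [0.06, -0.03, 8.77] -0.0
```

View pics/w10.png

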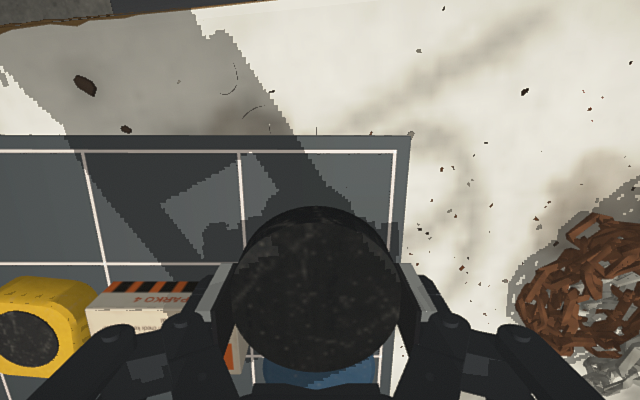

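The held roll sits at (316,297) over the front-left square; the tin at (320,375), carton and tape measure are clear.

>>> servo_tool([
  [[0.05,0,3,0,1],[0.05,0,6,0,1],[0.05,0,7.5,0,1],[0.05,0,8.4,0,1],[0.05,0,8.6,0,1]],
])

```text
time_s: 27.45
eef_pos: [0.4449, 0.3155, 0.0248]
eef_rot: [-0.0, 0.046, 0.999, -0.0]
wrist_force: [0.1, 0.3, -0.9]
opening: 0.77
grasp_force: 66.8
```

>>> servo_tool([
  [[0,0,0.1,0,1],[0,0,0.15,0,1],[0,0,0.2,0,1]],
])

```text
time_s: 27.75
eef_pos: [0.4458, 0.3161, 0.0243]
eef_rot: [0.001, 0.045, 0.999, 0.0]
wrist_force: [1.2, -0.2, -1.4]
opening: 0.769
grasp_force: 66.8
```

>>> servo_tool([
  [[0,-0.1,0.1,0,1],[0,-0.1,0.1,0,1],[0,-0.1,0.1,0,0.3],[0,-0.1,0.1,0,-0.5],[0,-0.1,0.1,0,-1]],
])

```text
time_s: 28.25
eef_pos: [0.4454, 0.315, 0.0229]
eef_rot: [0.001, 0.045, 0.999, 0.0]
wrist_force: [0.3, -0.5, 0.8]
opening: 0.915
grasp_force: 0.0
```

>>> servo_tool([
  [[0,0,0,0,-1],[0,0,-1,0,-1],[0,0,-4,0,-1],[0,0,-8,0,-1],[0,0,-12,0,-1]],
])

```text
time_s: 28.75
eef_pos: [0.4445, 0.3144, 0.1437]
eef_rot: [-0.001, 0.046, 0.999, -0.0]
wrist_force: [1.9, -0.2, 0.2]
opening: 0.997
grasp_force: 0.0
```

>>> servo_tool([
  [[0,0,-4,0,-1],[0,0,-7,0,-1],[0,0,-8,0,-1],[0,0,-8,0,-1],[0,0,-8,0,-1]],
])

```text
time_s: 29.25
eef_pos: [0.4442, 0.3144, 0.221]
eef_rot: [-0.001, 0.046, 0.999, -0.0]
wrist_force: [-0.7, -0.1, -0.2]
opening: 1.001
grasp_force: 0.0
```

```bash
python3 - <<'E'
from h import *
c,o=cam('wrist');cv2.imwrite('pics/w11.png',c['pixels'][:,:,::-1]);np.savez('w11.npz',**c);P=cloud(c)
w=(P[...,2]>.013)&(P[...,2]<.03)&(abs(P[...,0]-.445)<.045)&(abs(P[...,1]-.315)<.045)
for k in cv2.findContours(w.astype(np.uint8),0,1)[0]:
    if len(k)>40:
        q=(ray(c,k[:,0],.022)[:,:2]*1000).astype(np.float32);print(len(k),cv2.fitEllipse(q),cv2.minEnclosingCircle(q))
way([(417,-232,150,75)],mm=200)
E
```

```text
205 ((446.01129150390625, 314.6822204589844), (66.34046936035156, 67.30302429199219), 83.84845733642578) ((445.9024353027344, 314.7335510253906), 34.07364273071289)
at [444.  314.2 220.3] 84.8 t 29.3 open 1.0 F [ 0.6 -0.8 -0.4]
   (417, -232, 150, 75) [-0.76, -18.21, 2.34] 3.3
   (417, -232, 150, 75) [-1.8, -18.14, 2.34] 3.3
   (417, -232, 150, 75) [-2.82, -18.01, 2.34] 3.3
```

>>> servo_tool([
  [[-0.2,-3.6,0.5,0.7,-1],[-0.3,-7.3,0.9,1.3,-1],[-0.5,-10.9,1.4,2,-1],[-0.6,-14.6,1.9,2.6,-1],[-0.8,-18.2,2.3,3.3,-1]],
])

```text
time_s: 29.8
eef_pos: [0.4348, 0.1314, 0.197]
eef_rot: [-0.002, 0.074, 0.997, -0.0]
wrist_force: [0.9, -1.2, 0.4]
opening: 0.998
grasp_force: 0.0
```

>>> servo_tool([
  [[-0.4,-3.6,0.5,0.7,-1],[-0.7,-7.3,0.9,1.3,-1],[-1.1,-10.9,1.4,2,-1],[-1.4,-14.5,1.9,2.6,-1],[-1.8,-18.1,2.3,3.3,-1]],
])

```text
time_s: 30.3
eef_pos: [0.4258, -0.0498, 0.1742]
eef_rot: [-0.002, 0.103, 0.995, 0.001]
wrist_force: [1.5, -0.2, -0.2]
opening: 1.001
grasp_force: 0.0
```

>>> servo_tool([
  [[-0.6,-3.6,0.5,0.7,-1],[-1.1,-7.2,0.9,1.3,-1],[-1.7,-10.8,1.4,2,-1],[-2.2,-14.4,1.9,2.6,-1],[-2.8,-18,2.3,3.3,-1]],
])

```text
time_s: 30.8
eef_pos: [0.4165, -0.2313, 0.151]
eef_rot: [-0.002, 0.132, 0.991, 0.001]
wrist_force: [0.9, 0.8, 0.7]
opening: 1.001
grasp_force: 0.0
```

>>> servo_tool([
  [[0,0,0,0,-1],[0,0,0,0,-1],[0,0,0,0,-1]],
])

```text
time_s: 31.1
eef_pos: [0.4173, -0.2294, 0.1521]
eef_rot: [-0.001, 0.131, 0.991, 0.001]
wrist_force: [0.9, -0.1, 1.0]
opening: 1.006
grasp_force: 0.0
```

```bash
python3 - <<'E'
from h import *
c,o=cam('wrist');cv2.imwrite('pics/w12.png',cv2.resize(c['pixels'][120:280,220:420,::-1],(800,640))[:600]);np.savez('w12.npz',**c);P=cloud(c)
w=(P[...,2]>.0105)&(P[...,2]<.03)&(abs(P[...,0]-.417)<.03)&(abs(P[...,1]+.232)<.03)
k=max(cv2.findContours(w.astype(np.uint8),0,1)[0],key=len)
q=(ray(c,k[:,0],.015)[:,:2]*1000).astype(np.float32);h=cv2.convexHull(q)[:,0]
print(cv2.minEnclosingCircle(q),'uv',k[:,0].mean(0))
for a in range(0,180,5):
    t=h@[np.cos(np.radians(a)),np.sin(np.radians(a))];print(a,round(float(np.ptp(t)),1),end='; ')
way([(417,-232,27,75)])
E
```

```text
((415.98101806640625, -232.0403289794922), 13.189821243286133) uv [311.71578947 197.63157895]
0 25.9; 5 25.5; 10 24.9; 15 24.4; 20 24.2; 25 24.8; 30 25.3; 35 25.8; 40 26.2; 45 26.3; 50 26.3; 55 26.1; 60 25.6; 65 25.0; 70 24.2; 75 23.3; 80 23.8; 85 24.5; 90 25.2; 95 25.7; 100 26.0; 105 26.3; 110 26.3; 115 26.2; 120 25.9; 125 25.6; 130 25.1; 135 24.3; 140 24.2; 145 24.6; 150 25.1; 155 25.6; 160 25.8; 165 25.8; 170 26.0; 175 26.0; at [ 417.6 -229.3  152.5] 75.0 t 31.15 open 1.002 F [-0.4  0.2 -0.4]
   (417, -232, 27, 75) [-0.01, -0.27, 12.55] -0.0
```

View pics/w12.png

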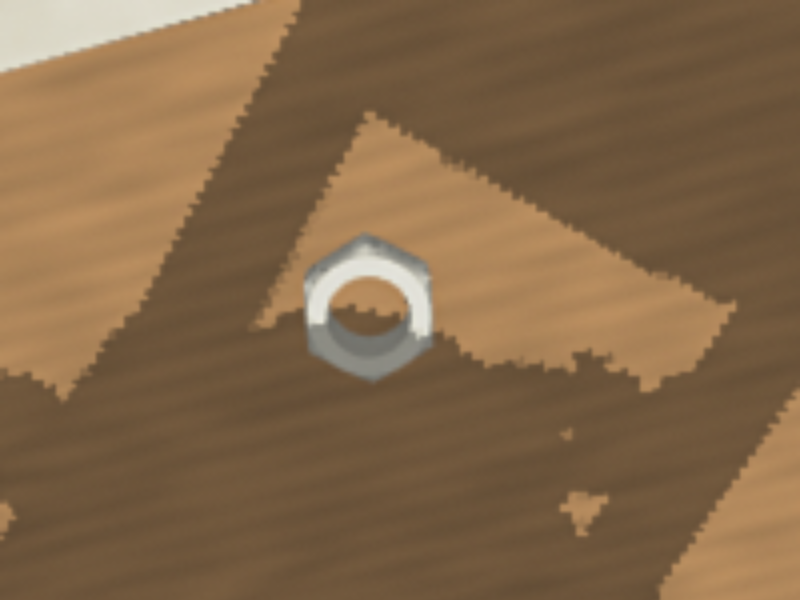

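The nut is upright at crop (368,308), its flats nearly square to the jaws (76°), centre (416, -232).

>>> servo_tool([
  [[0.1,-0.3,4,-1.3,-1],[0.1,-0.3,8,-1.3,-1],[0.1,-0.3,10.5,-1.3,-1],[0.1,-0.3,12.3,-1.3,-1],[0.1,-0.3,12.6,-1.3,-0.6]],
])

```text
time_s: 31.65
eef_pos: [0.4149, -0.2309, 0.0252]
eef_rot: [-0.002, 0.119, 0.993, 0.001]
wrist_force: [-0.3, 0.0, 0.1]
opening: 0.855
grasp_force: 0.0
```

>>> servo_tool([
  [[0,0,0,0,-0.3],[0,0,0,0,0],[0,0,0,0,0.2],[0,0,0,0,0.4],[0,0,0,0,0.6]],
])

```text
time_s: 32.15
eef_pos: [0.4169, -0.2339, 0.0285]
eef_rot: [0.001, 0.12, 0.993, -0.0]
wrist_force: [-1.6, 1.9, 6.9]
opening: 0.257
grasp_force: 59.1
```

>>> servo_tool([
  [[0,0,0,0,1],[0,0,0,0,1],[0,0,0,0,1]],
])

```text
time_s: 32.45
eef_pos: [0.4169, -0.2339, 0.0285]
eef_rot: [0.001, 0.12, 0.993, -0.0]
wrist_force: [-1.1, 1.5, 7.5]
opening: 0.259
grasp_force: 59.1
```

>>> servo_tool([
  [[0,0,-0.5,0,1],[0,0,-2.5,0,1],[0,0,-6,0,1],[0,0,-10,0,1],[0,0,-13,0,1]],
])

```text
time_s: 32.95
eef_pos: [0.4166, -0.2338, 0.16]
eef_rot: [0.001, 0.12, 0.993, -0.001]
wrist_force: [-0.4, -1.3, -0.5]
opening: 0.257
grasp_force: 59.2
```

```bash
python3 - <<'E'
from h import *
p,s,o=pose()
way([(586.4,101,150,84.75)],mm=190)
E
```

```text
at [ 416.6 -233.8  160. ] 76.2 t 32.95 open 0.257 F [-0.4 -1.3 -0.5]
   (586.4, 101, 150, 84.75) [-4.25, 18.28, 0.5] -4.3
   (586.4, 101, 150, 84.75) [-5.6, 17.92, 0.5] -4.3
```

>>> servo_tool([
  [[-0.8,3.2,0.1,-0.9,1],[-1.6,7,0.2,-1.7,1],[-2.5,10.8,0.3,-2.6,1],[-3.4,14.6,0.4,-3.4,1],[-4.2,18.3,0.5,-4.3,1]],
])

```text
time_s: 33.45
eef_pos: [0.5013, -0.0644, 0.1529]
eef_rot: [0.0, 0.083, 0.997, -0.0]
wrist_force: [0.7, -0.4, -0.9]
opening: 0.259
grasp_force: 59.2
```

>>> servo_tool([
  [[-1.2,4,0.1,-0.9,1],[-2.5,8,0.2,-1.7,1],[-3.7,12,0.3,-2.6,1],[-4.9,15.7,0.4,-3.4,1],[-5.6,17.9,0.5,-4.3,1]],
])

```text
time_s: 33.95
eef_pos: [0.5863, 0.1041, 0.1477]
eef_rot: [0.0, 0.044, 0.999, 0.0]
wrist_force: [-0.0, -1.3, -0.4]
opening: 0.256
grasp_force: 59.2
```

>>> servo_tool([
  [[0,0,3,0,1],[0,0,6,0,1],[0,0,7,0,1],[0,0,7,0,1],[0,0,7,0,1]],
])

```text
time_s: 34.45
eef_pos: [0.5863, 0.1012, 0.0785]
eef_rot: [0.001, 0.046, 0.999, 0.0]
wrist_force: [0.3, 0.2, -0.2]
opening: 0.257
grasp_force: 59.2
```

```bash
python3 - <<'E'
from h import *
c,o=cam('wrist');cv2.imwrite('pics/w13.png',c['pixels'][:,:,::-1]);np.savez('w13.npz',**c);P=cloud(c)
p,s,_=pose();zt=p[2]/1000-.0285+.015
w=(P[...,2]>zt-.005)&(P[...,2]<zt+.006)&(abs(P[...,0]-.5865)<.03)&(abs(P[...,1]-.101)<.010)
q=P[w]*1000;print(zt,q.mean(0),q.min(0),q.max(0))
way([(586.4,101,30,84.75)])
E
```

```text
0.06551565837763396 [584.16480953 101.13243043  63.37635792] [571.71729816  91.00384833  60.52762808] [600.01255313 110.9920879   71.16640172]
at [586.7 101.2  79. ] 84.8 t 34.5 open 0.253 F [ 0.5  0.5 -0.5]
   (586.4, 101, 30, 84.75) [0.03, -0.03, 4.9] 0.0
```

View pics/w13.png

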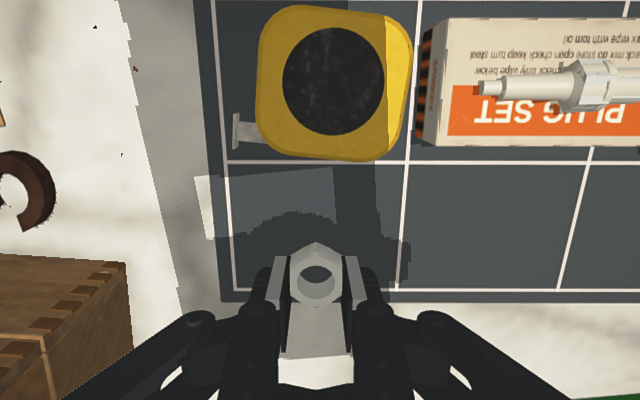

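The nut is held at (316,283) over the back-right square, behind the tape measure at (333,82). Lowering.

>>> servo_tool([
  [[0,0,2,0,1],[0,0,3.5,0,1],[0,0,4.4,0,1],[0,0,4.8,0,1],[0,0,4.8,0,1]],
])

```text
time_s: 35.0
eef_pos: [0.5857, 0.1015, 0.0298]
eef_rot: [-0.0, 0.045, 0.999, -0.0]
wrist_force: [0.6, 0.6, -0.7]
opening: 0.255
grasp_force: 59.2
```

>>> servo_tool([
  [[0,0,0.05,0,1],[0,0,0.1,0,1],[0,0,0.1,0,1]],
])

```text
time_s: 35.3
eef_pos: [0.586, 0.1015, 0.0296]
eef_rot: [0.0, 0.045, 0.999, -0.0]
wrist_force: [-2.6, 0.9, 8.7]
opening: 0.256
grasp_force: 60.1
```

Contact; open gently, rise and check everything.

>>> servo_tool([
  [[0,0,-0.1,0,0.6],[0,0,-0.1,0,0.45],[0,0,-0.1,0,0.3],[0,0,-0.2,0,0.1],[0,0,-0.3,0,-0.2]],
])

```text
time_s: 35.8
eef_pos: [0.5855, 0.1015, 0.0312]
eef_rot: [-0.0, 0.045, 0.999, -0.0]
wrist_force: [-0.7, -0.3, -0.3]
opening: 0.594
grasp_force: 0.0
```

>>> servo_tool([
  [[0,0,-1,0,-0.3],[0,0,-4,0,-0.3],[0,0,-8,0,-0.3],[0,0,-12,0,-0.3],[0,0,-16,0,-0.3]],
])

```text
time_s: 36.3
eef_pos: [0.5854, 0.1015, 0.1936]
eef_rot: [0.0, 0.045, 0.999, 0.0]
wrist_force: [0.9, -0.6, -0.5]
opening: 0.65
grasp_force: 0.0
```

>>> servo_tool([
  [[0,0,-4,0,-1],[0,0,-8,0,-1],[0,0,-10,0,-1],[0,0,-10,0,-1],[0,0,-10,0,-1]],
])

```text
time_s: 36.8
eef_pos: [0.5853, 0.1015, 0.2915]
eef_rot: [0.0, 0.045, 0.999, 0.0]
wrist_force: [-0.8, 0.5, -0.9]
opening: 0.998
grasp_force: 0.0
```

```bash
python3 - <<'E'
from h import *
c,o=cam('wrist');cv2.imwrite('pics/w14.png',c['pixels'][:,:,::-1]);P=cloud(c)
def circ(x,y,r,z0,z1,zt):
    w=(P[...,2]>z0)&(P[...,2]<z1)&(np.hypot(P[...,0]-x,P[...,1]-y)<r)
    k=max(cv2.findContours(w.astype(np.uint8),0,1)[0],key=len);q=(ray(c,k[:,0],zt)[:,:2]*1000).astype(np.float32);return cv2.minEnclosingCircle(q)
print('nut',circ(.586,.101,.03,.010,.03,.016))
way([(400,150,300,84.75)])
c,o=cam('top');P=cloud(c)
m=P[...,2]>.010;m&=(abs(P[...,0]-.515)<.16)&(abs(P[...,1]-.2)<.2)&(P[...,2]<.07)
print(*blobs(c,m,.03,8),sep='\n')
E
```

```text
nut ((583.6815185546875, 100.96088409423828), 13.295186042785645)
at [584.8 101.5 290.2] 84.8 t 36.85 open 1.001 F [-0.5 -0.6  0.2]
   (400, 150, 300, 84.75) [18.84, 3.15, -0.98] 0.0
(array([221.8, 197.2]), array([510.9, 161.1]), array([13. , 52.2]), 179.9, 41.5)
(array([236.9, 198.3]), array([506.2, 112.3]), array([63.8, 72.3]), 75.8, 364.5)
(array([196.4, 188. ]), array([540.5, 246. ]), array([ 6.6, 19.5]), 89.9, 10.5)
(array([176.1, 185.4]), array([550.5, 307.7]), array([19.7, 58.4]), 89.9, 82.5)
(array([242.3, 176.5]), array([579.6,  97.5]), array([19.5, 26.4]), 1.0, 12.0)
```

View pics/w14.png

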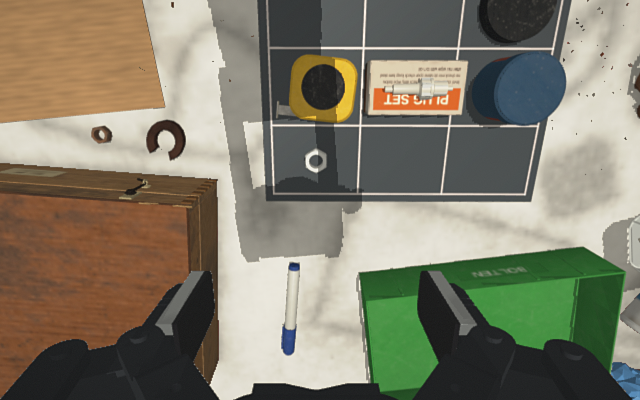

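All four things are in place: nut (316,160), carton (416,88) with the plug on top, roll (518,10), and the rusty nut untouched at (101,134). One check of the nut against the grid lines in this view.

```bash
python3 - <<'E'
from h import *
c,o=cam('wrist');g=cv2.cvtColor(c['pixels'],cv2.COLOR_RGB2GRAY)
k=np.array([[361,126],[445,126],[359,191],[448,192],[272,127],[275,194]],np.float32).reshape(-1,1,2)
k=cv2.cornerSubPix(g,k,(6,6),(-1,-1),(3,50,.01))[:,0];w=ray(c,k,.003)[:,:2]*1000
print(np.round(k,1).tolist(),np.round(w,1).tolist());print('square c',w[[0,2,4,5]].mean(0))
P=cloud(c);m=(P[...,2]>.010)&(P[...,2]<.03)&(np.hypot(P[...,0]-.586,P[...,1]-.101)<.03)
print(blobs(c,m,.016))
E
```

```text
[[360.3999938964844, 127.4000015258789], [449.5, 127.5999984741211], [358.1000061035156, 195.1999969482422], [448.0, 192.0], [270.6000061035156, 125.5999984741211], [273.20001220703125, 195.89999389648438]] [[551.1, 154.2], [560.3, 253.3], [629.9, 147.4], [635.4, 253.4], [540.1, 54.5], [621.6, 46.9]]
square c [585.67071317 100.72949267]
[(array([315.7, 162.9]), array([583.8, 100.8]), array([23.5, 26. ]), 175.3, 368.5)]
```

The nut is within about 2 mm of its square's centre, so I'm handing in.

```bash
python3 -c "
from bench import ctrl
print(ctrl.hand_in())"
```

```text
the job is handed in; nothing more can be done
None
```

The kit is laid out as asked and handed in at about 37 s: carton in the middle square with the spark plug lengthwise on top, tape roll in front of the tin, big nut behind the tape measure, each measured within about 2 mm of centre.

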